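# Put the parts case away in its rack lane

### The job

Put the parts case away: with the fingers, slowly push it along the deck into the empty lane of the rack until it is home against the end stop, square in the lane, then leave it. The guide rails are freshly painted: neither the case nor the robot may touch any rail. Only push the case, do not lift or tip it, and leave the stored case in the other lane and the things lying about where they are.

Things in the scene. Friction and masses are not known exactly. Their poses are not given: they have to be found in the camera images.
- case: The case to put away: closed grey plastic box, 110 long (x), 90 wide (y), 60 mm tall, 0.35 to 0.7 kg, flat upright sides, blank white card on its -x end. Loose on the deck before the empty lane, up to 30 mm off its centre line and 0.25 rad askew. Origin: centre of its underside; +x end goes in first, z up.
- liner: Thin black rubber mat (148 x 104 mm, fixed, no obstacle) in the empty lane; which lane is empty varies. Origin: on the deck, where the case's origin belongs when home (case front then 1 mm off the stop). x down the lane towards the stop, y left across it, z up. In this frame: lane mouth x = -94 mm, stop face x = +56 mm, rail faces y = +57 and -57 mm (12 mm room each side of the case).
- rack: Fixed rack: steel deck 370 x 280 mm, top 6 mm above the bench; two lanes 114 mm wide, 150 long, centres at y = +61 and -61 mm; three blue rails, 8 mm wide, 18 tall above the deck; a blue end stop 30 mm tall, face at x = 150 mm. Origin: underside of the deck, between the lanes at the mouth; x down the lanes, y left, z up. Open apron without rails from x = -210 mm to 0.
- rail_left: The left guide rail, 150 by 8 by 18 mm, fixed on the rack. Origin: at its mouth end, on its centre line, on the deck (the rail runs 150 mm along +x from there). Freshly painted, not to be touched.
- rail_middle: The middle guide rail between the two lanes, same size and origin as the left one. Not to be touched.
- rail_right: The right guide rail, same size and origin as the left one. Not to be touched.
- stored_case: A second case of the same look and size, 0.9 kg, already home in the other lane; leave it alone. Origin: centre of its underside.
- wheel: A pedal-car wheel lying flat on the bench beside the rack, 90 mm in diameter, 22 mm tall; leave it alone. Origin: centre of its underside.
- jar: A jar 52 mm in diameter, 75 mm tall, standing on the bench beyond the rack's end stop; leave it alone. Origin: centre of its underside.
- driver: A screwdriver 170 mm long lying on the bench beyond the rack's end stop; leave it alone. Origin: on its underside; x along its length.

How it is judged:
On the way:
1. the case stands on the deck in the mouth of the empty lane, part of the way in (x of case in the frame of liner between -0.13 and -0.03 m and y of case in the frame of liner between -0.012 and 0.012 m and z of case in the frame of liner below 0.004 m), for 0.1 s.
At the end, for the whole second after the job is handed in: The case lies flat and at rest on the deck in the empty lane, no more than 7 mm short of the end stop, within 12 mm of the lane's centre line and 0.12 rad of its direction, and the stored case has stayed within 10 mm of its place (x of case in the frame of liner between -0.006 and 0.004 m and y of case in the frame of liner between -0.012 and 0.012 m and angle between the x axis of case and the x axis of liner, either way round below 0.12 rad and z of case in the frame of liner below 0.003 m and angle between case's own z axis and vertical below 0.05 rad and linear speed of case below 0.01 m/s and distance of stored_case from where it was at the start of the episode below 0.01 m); the robot touches nothing.
It fails at once if the case, the robot or anything else touches a guide rail (over 0.3 N) (contact force between anything else and rail_left above 0.3 N or contact force between anything else and rail_middle above 0.3 N or contact force between anything else and rail_right above 0.3 N).
It fails at once if the case is lifted more than 10 mm off the deck or tipped more than 0.2 rad (z of case in the frame of liner above 0.01 m or angle between case's own z axis and vertical above 0.2 rad).
It fails at once if the case is shoved or knocked faster than 0.4 m/s (linear speed of case above 0.4 m/s).
It fails at once if the stored case is moved by more than 10 mm (distance of stored_case from where it was at the start of the episode above 0.01 m).
It fails at once if the wheel, the jar or the screwdriver is moved by more than 30 mm (distance of any of wheel, jar, driver from where it was at the start of the episode above 0.03 m).
It also fails if it takes over 64 s, if anything falls off the work surface, if the arm or the gripper's body presses on something with over 40 N, if the wrist force passes 120 N, or if a joint passes its speed limit or range.

### The arm

A 6-joint arm with a two-finger parallel gripper is mounted at the origin on the work surface. World frame = base frame: x ahead of the robot, y to its left, z up, the work surface at z = 0. Lengths are in m, angles in rad, forces in N, time in s.
With the tool pointing down it reaches from about 0.375 to 0.975 m from the base axis. Payload 3.8 kg.
Tool frame: the origin (TCP) lies at the very end of the fingers, on their centre line; the grasp point (between the pads) lies 19 mm behind it (bot.pinch_z is the distance from the TCP to the grasp point, in m); x points along the fingers, y is the direction in which the jaws open and shut, and the axes are right-handed (so a half turn about x gives the same grasp; the last joint's range is limited). The gripper opens to 85 mm and grips with 20 to 120 N. Pads are 22 mm wide; open, the fingers measure 114 mm over their backs; the gripper's body (76 mm by 85 mm) begins 54 mm behind the grasp point. The pads swing forward as they close: fully open they stand 13 mm farther back than shut.
Start: joints at [-1.266, 0.264, 1.604, -0, 1.274, -0.037], TCP at [0.226, -0.636, 0.201] pointing down, gripper open.
Joint ranges: [-2.63, 2.63], [-0.94, 2.18], [0.31, 2.57], [-1.31, 4.45], [0, 2.66], [-2.55, 2.55]. Speed limits (rad/s): [2.57, 2.57, 3.14, 3.14, 3.14, 3.14].

### API

Orientations are given as a rotation vector (axis times angle).
In Python, from workcell import monitor, imaging, finish_job, bot gives the robot as it stands.
- The arm moves only by the tool jog_arm, never from a script. Its argument "rows" is a list of rows, each a list of 7 numbers: the shift along the tool's x, y, z in m, then the turn, a rotation vector about the tool's x, y, z in rad, then the opening in per cent of the stroke, from 0 (shut) to 100 (fully open). A call has 1 to 20 rows; each row is the pose to reach, as a shift and turn from the pose measured when the call began, along the tool's axes at that moment; what a row does not reach only later rows make up. A row lasts 1/10 s, in which the tool goes at most 50 mm and 8.59 degrees, less where a joint would pass 70% of its speed; a pose out of reach is approached as far as the arm can. A call with a gripper value outside its range is refused whole. The fingers move at their own pace and stop on an object; "force" is the grip in N (left out, the last holds). Time passes only in rows, so rows that repeat a pose let the fingers close. It gives the time, the measured TCP pose, the force and the opening at its end, in the units of the state.
- monitor.read_state(): the state, without advancing time (a new reading comes with each control period).
- imaging.read_camera(name): name is "scene" or "top" or "wrist"; returns the picture (384x512x3 uint8, blue, green, red); there is no depth.
- imaging.camera_params(name): a dict with "fx", "fy", "cx", "cy" (pixels), "T" (4x4, takes a point from camera to world coordinates); the wrist camera has in their place "T_tool_cam" (4x4, takes a point from camera to tool coordinates, whose origin is the TCP and whose axes are the tool frame's). Camera axes: x right, y down, z forward; pixel columns grow to the right and rows downward; lengths in m; the calibration is good to about 2 mm. The wrist camera is an equidistant fisheye: a pixel r from the principal point sees the ray r / f radians off the axis. A picture is of the moment at which its call begins: read the wrist's pose just before it. camera_params takes no time and is no camera call.
- finish_job(): hands the job in, once; it reports no verdict.
The state is a dict: "time": time; "q": joint angles; "joint_vel": joint speeds; "joint_torque": joint torques, N m; "tool_pos": TCP position; "tcp_rot": TCP orientation; "wrist_force": force on the tool from outside, world axes, zero at the start; "torque": the same for the moment, N m; "width": opening from 0.0 (shut) to 1.0 (fully open).
Only numpy, scipy, OpenCV 4.12 (cv2) and the standard library are available. Lean on these libraries where they do the work, as an engineer would, in place of code of your own. Each camera call takes 0.05 s, during which the arm holds its last target. There are 200 camera calls.

## Working session

There is one attempt and no reset: what is moved stays moved. The work goes in short steps, Python scripts to look and compute and a tool call to move; the robot and the scene stay as the last step left them, time stands still between calls to the robot, and variables do not carry over. Pictures are saved under pics/ and viewed, about 8 in all and at most 12, crops included, and the job is handed in when it is done.

Besides the shell and the picture viewer there is one more tool, called after "Emit:" by a JSON object that holds its "method" and its "body". jog_arm: Moves the arm, as the interface text tells. Its arguments: {"type":"object","properties":{"rows":{"type":"array","items":{"type":"array","items":{"type":"number"}}},"force":{"type":"number"}},"required":["rows"]}

```bash
mkdir -p pics; ls; python3 - <<'E'
from workcell import monitor, imaging
import cv2,numpy as np
np.set_printoptions(precision=4,suppress=True)
s=monitor.read_state()
for k,v in s.items(): print(k,np.round(v,4))
ims=[imaging.read_camera(n) for n in ("top","scene")]
cv2.imwrite("pics/top.png",ims[0]);cv2.imwrite("pics/scene.png",ims[1])
for n in ("top","scene","wrist"):
    p=imaging.camera_params(n);print(n,p)
E
```

```text
pics
time 0.0
q [-1.2659  0.2648  1.6054  0.      1.2737 -0.0369]
joint_vel [ 0.0018  0.0014 -0.0015  0.0001  0.0008 -0.0006]
joint_torque [  0.0016 -51.5105 -36.7316   0.0003   0.0126   0.    ]
tool_pos [ 0.226  -0.6352  0.1993]
tcp_rot [ 2.0365  0.3538 -2.0371]
wrist_force [ 0.198  -0.3056 -1.1603]
torque [ 0.0516 -0.0309 -0.0375]
width 1.001
top {'fx': 395.77907415686167, 'fy': 395.77907415686167, 'cx': 260.47102544798895, 'cy': 193.2069139487074, 'T': array([[ 0.0151, -0.993 ,  0.1175,  0.4712],
       [-0.9999, -0.0146,  0.0052, -0.0364],
       [-0.0034, -0.1175, -0.9931,  0.734 ],
       [ 0.    ,  0.    ,  0.    ,  1.    ]])}
scene {'fx': 425.08500439542763, 'fy': 425.08500439542763, 'cx': 248.02998089554495, 'cy': 185.16946190455212, 'T': array([[-0.3859,  0.6764, -0.6274,  1.0819],
       [ 0.9225,  0.283 , -0.2623,  0.1756],
       [ 0.0001, -0.68  , -0.7332,  0.6794],
       [ 0.    ,  0.    ,  0.    ,  1.    ]])}
wrist {'fx': 297.3186396354542, 'fy': 297.3186396354542, 'cx': 255.21325652188176, 'cy': 192.88811509823873, 'T_tool_cam': array([[-0.0005, -0.2851,  0.9585, -0.174 ],
       [ 1.    ,  0.0001,  0.0005,  0.0006],
       [-0.0002,  0.9585,  0.2851, -0.0719],
       [ 0.    ,  0.    ,  0.    ,  1.    ]])}
```

View pics/top.png

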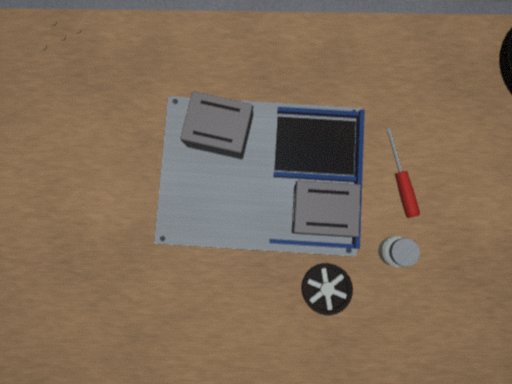

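View pics/scene.png

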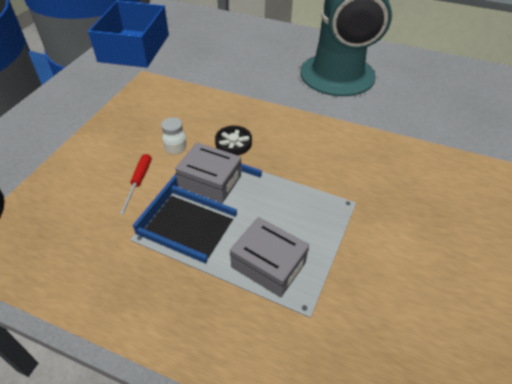

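The top view shows the empty lane (black liner) at about (315,146). The lane runs to the image right, which is world -y, with the stored case below it at (327,208). The case is at (217,125), slightly askew; the wheel is at (327,289), the jar at (401,251) and the driver at (404,185). The scene view shows the same layout.

```bash
cat > h.py <<'E'
import numpy as np, cv2
from workcell import imaging
from scipy.spatial.transform import Rotation as R
np.set_printoptions(precision=4,suppress=True)
P=imaging.camera_params("top")
def cast(px,z,P=P):
    px=np.asarray(px,float).reshape(-1,2)
    d=np.c_[(px[:,0]-P["cx"])/P["fx"],(px[:,1]-P["cy"])/P["fy"],np.ones(len(px))]@P["T"][:3,:3].T
    o=P["T"][:3,3]
    return (o+d*((z-o[2])/d[:,2])[:,None])[:,:2]
def rect(mask,seed,z):
    n,l,st,c=cv2.connectedComponentsWithStats(mask.astype(np.uint8),connectivity=4)
    k=l[seed[1],seed[0]]
    if k==0: k=np.bincount(l[seed[1]-6:seed[1]+7,seed[0]-6:seed[0]+7].ravel())[1:].argmax()+1
    cs,_=cv2.findContours((l==k).astype(np.uint8),cv2.RETR_EXTERNAL,cv2.CHAIN_APPROX_NONE)
    w=cast(max(cs,key=cv2.contourArea),z).astype(np.float32)
    (c,s,a)=cv2.minAreaRect(w*1000)
    return np.array(c),np.array(s),a,st[k]
E
python3 - <<'E'
from h import *
im=cv2.imread("pics/top.png")
hsv=cv2.cvtColor(im,cv2.COLOR_BGR2HSV)
for p in [(217,125),(217,153),(195,118),(327,208),(260,150),(315,146),(316,111),(297,230),(180,200)]: print(p,im[p[1],p[0]],hsv[p[1],p[0]])
b=im.max(2)
print(rect(b<45,(315,146),.007))
for seed,x in (((217,125),0),((327,208),0)):
    m=(b>80)&(b<140)&(hsv[...,1]<60)
    m=cv2.morphologyEx(m.astype(np.uint8),cv2.MORPH_OPEN,np.ones((3,3)))
    print(rect(m,seed,.066))
m=(hsv[...,0]>100)&(hsv[...,0]<125)&(hsv[...,1]>130)&(b>60)
n,l,st,c=cv2.connectedComponentsWithStats(m.astype(np.uint8))
for i in range(1,n):
    if st[i,4]>60: print(st[i],c[i])
cv2.imwrite("pics/crop.png",cv2.resize(im[85:265,150:375],None,fx=3.4,fy=3.2,interpolation=cv2.INTER_CUBIC))
E
```

```text
(217, 125) [114 112 112] [120   4 114]
(217, 153) [79 77 76] [110  10  79]
(195, 118) [110 107 111] [158   9 111]
(327, 208) [114 110 115] [156  11 115]
(260, 150) [142 137 131] [104  20 142]
(315, 146) [28 25 25] [120  27  28]
(316, 111) [107  65  43] [110 153 107]
(297, 230) [118 117 119] [165   4 119]
(180, 200) [145 140 132] [102  23 145]
(array([ 649.3933, -133.8943]), array([145.0864,  99.4058]), 87.29676818847656, array([ 276,  118,   79,   56, 3940], dtype=int32))
(array([677.2989,  46.4824]), array([115.172 ,  93.2552]), 78.51516723632812, array([ 179,   92,   75,   60, 2945], dtype=int32))
(array([ 526.5992, -145.6896]), array([108.5828,  98.6923]), 87.99589538574219, array([ 294,  178,   66,   61, 3366], dtype=int32))
[279 108  80   8 267] [318.4682 111.412 ]
[274 111  90  73 549] [337.6958 162.0911]
[271 237  88  11 234] [321.1453 243.2607]
```

View pics/crop.png

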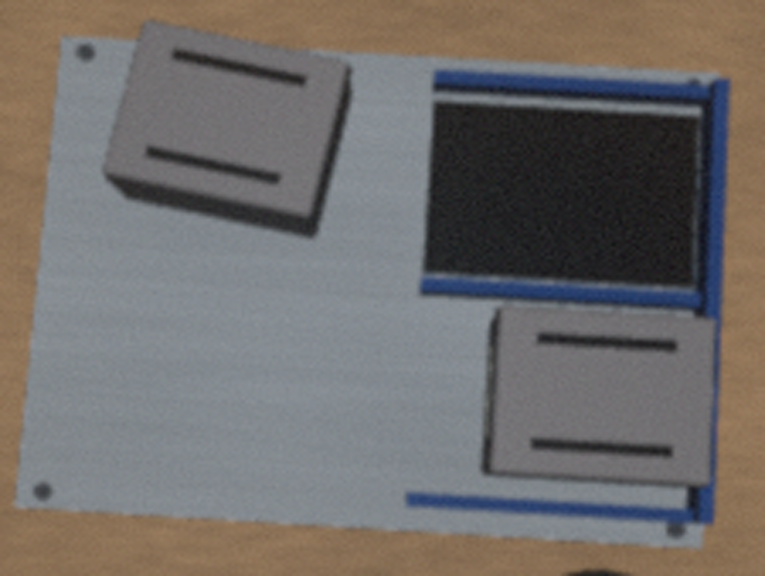

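```bash
cat >> h.py <<'E'
from workcell import monitor
O=np.array([.6485,-.1529]); A=np.deg2rad(87.4)
d=-np.array([np.cos(A),np.sin(A)]); l=np.array([-d[1],d[0]])
def lane(p): v=np.asarray(p)-O; return np.array([v@d,v@l])
def delta(a,lat,z,yax):
    """tool-axes shift and turn to reach lane (a,lat), height z, tool x down, tool y along yax (2-vector)"""
    s=monitor.read_state(); R0=R.from_rotvec(s["tcp_rot"])
    x=np.array([0,0,-1.]); y=np.r_[yax/np.linalg.norm(yax),0]
    T=R.from_matrix(np.c_[x,y,np.cross(x,y)])
    p=np.r_[O+a*d+lat*l,z]
    print("tcp",s["tool_pos"],"lane",lane(s["tool_pos"][:2]),"R",R0.as_matrix().ravel(),"t",s["time"],"w",s["width"],"F",s["wrist_force"])
    print("shift",R0.inv().apply(p-s["tool_pos"]),"turn",(R0.inv()*T).as_rotvec())
E
python3 - <<'E'
from h import *
im=cv2.imread("pics/top.png"); hsv=cv2.cvtColor(im,cv2.COLOR_BGR2HSV)
m=(hsv[...,0]>100)&(hsv[...,0]<125)&(hsv[...,1]>130)&(im.max(2)>60)
for x0,x1,y0,y1 in ((282,352,104,118),(282,350,170,182),(276,345,236,247)):
    ys,xs=np.nonzero(m[y0:y1,x0:x1]); w=cast(np.c_[xs+x0,ys+y0],.02)
    vx,vy,cx,cy=cv2.fitLine((w*1000).astype(np.float32),cv2.DIST_HUBER,0,.01,.01).ravel()
    print(np.degrees(np.arctan2(vy,vx)),lane(np.array([cx,cy])/1000))
print(lane([.6773,.0465]))
for y in (d,-d): delta(-.2,.11,.15,y); delta(-.2,.11,.033,y)
E
```

```text
87.186676 [-0.0214  0.0613]
87.28224 [-0.0176 -0.0611]
87.24798 [-0.0207 -0.1827]
[-0.2005  0.0197]
tcp [ 0.226  -0.6353  0.1995] lane [ 0.501  -0.4002] R [-0.0006  0.3352 -0.9422  0.002  -0.9422 -0.3352 -1.     -0.0021 -0.0001] t 0.1 w 1.0003846454333707 F [ 0.1228 -0.3457  0.1698]
shift [ 0.0505 -0.4564 -0.7371] turn [0.3872 0.0003 0.0021]
tcp [ 0.226  -0.6353  0.1995] lane [ 0.501  -0.4002] R [-0.0006  0.3352 -0.9422  0.002  -0.9422 -0.3352 -1.     -0.0021 -0.0001] t 0.1 w 1.0003846454333707 F [ 0.1228 -0.3457  0.1698]
shift [ 0.1675 -0.4562 -0.7371] turn [0.3872 0.0003 0.0021]
tcp [ 0.226  -0.6353  0.1995] lane [ 0.501  -0.4002] R [-0.0006  0.3352 -0.9422  0.002  -0.9422 -0.3352 -1.     -0.0021 -0.0001] t 0.1 w 1.0003846454333707 F [ 0.1228 -0.3457  0.1698]
shift [ 0.0505 -0.4564 -0.7371] turn [-2.7544 -0.0029  0.0005]
tcp [ 0.226  -0.6353  0.1995] lane [ 0.501  -0.4002] R [-0.0006  0.3352 -0.9422  0.002  -0.9422 -0.3352 -1.     -0.0021 -0.0001] t 0.1 w 1.0003846454333707 F [ 0.1228 -0.3457  0.1698]
shift [ 0.1675 -0.4562 -0.7371] turn [-2.7544 -0.0029  0.0005]
```

Emit:
{"method": "jog_arm", "body": {"rows": [[0.05,-0.456,-0.737,0.387,0,0.002,60],[0.05,-0.456,-0.737,0.387,0,0.002,60],[0.05,-0.456,-0.737,0.387,0,0.002,60],[0.05,-0.456,-0.737,0.387,0,0.002,60],[0.05,-0.456,-0.737,0.387,0,0.002,60],[0.05,-0.456,-0.737,0.387,0,0.002,60],[0.05,-0.456,-0.737,0.387,0,0.002,60],[0.05,-0.456,-0.737,0.387,0,0.002,60],[0.05,-0.456,-0.737,0.387,0,0.002,60],[0.05,-0.456,-0.737,0.387,0,0.002,60],[0.05,-0.456,-0.737,0.387,0,0.002,60],[0.05,-0.456,-0.737,0.387,0,0.002,60],[0.05,-0.456,-0.737,0.387,0,0.002,60],[0.05,-0.456,-0.737,0.387,0,0.002,60],[0.05,-0.456,-0.737,0.387,0,0.002,60],[0.05,-0.456,-0.737,0.387,0,0.002,60],[0.05,-0.456,-0.737,0.387,0,0.002,60],[0.05,-0.456,-0.737,0.387,0,0.002,60],[0.05,-0.456,-0.737,0.387,0,0.002,60],[0.05,-0.456,-0.737,0.387,0,0.002,60]]}}

```text
time: 2.1
tool_pos: [0.7668, 0.0415, 0.1493]
tcp_rot: [-2.197, 0.049, 2.202]
wrist_force: [0.4, 0.0, -0.1]
width: 0.606
```

```bash
sed -i 's/87.4)/87.25)/' h.py; python3 - <<'E'
from h import *
print(lane([.6773,.0465]))
delta(-.2,.11,.033,d)
cv2.imwrite("pics/w1.png",imaging.read_camera("wrist"))
E
```

```text
[-0.2006  0.0192]
tcp [0.7668 0.0415 0.1493] lane [-0.1999  0.1088] R [-0.0024 -0.0442 -0.999  -0.0007 -0.999   0.0442 -1.      0.0008  0.0024] t 2.1 w 0.6058452560797344 F [ 0.4141  0.0077 -0.0582]
shift [ 0.1163 -0.0002 -0.0014] turn [ 0.0038  0.0024 -0.0008]
```

View pics/w1.png

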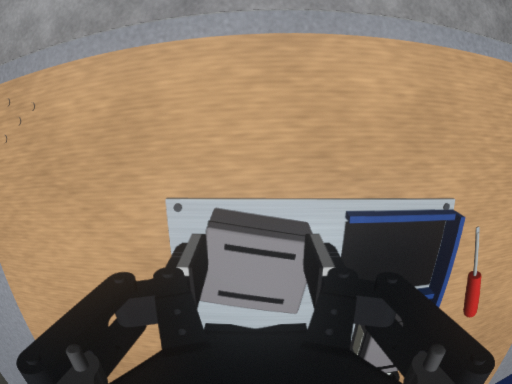

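The wrist view shows the case at about (258,265), beyond the half-open fingers, whose tips are near (195,250) and (315,250). The descent beside the case's left face is clear. Next I'll lower and side-push, which squares the case and centres it in one go.

Emit:
{"method": "jog_arm", "body": {"rows": [[0.03,0,0,0.004,0.002,0,60],[0.06,0,0,0.004,0.002,0,60],[0.09,0,0,0.004,0.002,0,60],[0.117,0,0,0.004,0.002,0,60],[0.119,0,0,0.004,0.002,0,60],[0.119,0,0.008,0.004,0.002,0,60],[0.119,0,0.016,0.004,0.002,0,60],[0.119,0,0.021,0.004,0.002,0,60],[0.119,0,0.025,0.004,0.002,0,60],[0.119,0,0.028,0.004,0.002,0,60],[0.119,0,0.031,0.004,0.002,0,60],[0.119,0,0.034,0.004,0.002,0,60],[0.119,0,0.037,0.004,0.002,0,60],[0.119,0,0.04,0.004,0.002,0,60],[0.119,0,0.043,0.004,0.002,0,60],[0.119,0,0.045,0.004,0.002,0,60],[0.119,0,0.047,0.004,0.002,0,60],[0.119,0,0.049,0.004,0.002,0,60],[0.119,0,0.051,0.004,0.002,0,60],[0.119,0,0.051,0.004,0.002,0,60]]}}

```text
time: 4.15
tool_pos: [0.7168, 0.0429, 0.0322]
tcp_rot: [-2.2, 0.055, 2.193]
wrist_force: [2.9, -0.9, 5.1]
width: 0.597
```

```bash
python3 - <<'E'
from h import *
delta(-.2,.056,.031,d)
im=imaging.read_camera("top")
cv2.imwrite("pics/t2.png",cv2.resize(im[60:265,150:375],None,fx=3,fy=2.8,interpolation=cv2.INTER_CUBIC))
cv2.imwrite("pics/t2full.png",im)
E
```

```text
tcp [0.7168 0.0429 0.0322] lane [-0.1989  0.0588] R [ 0.0031 -0.0493 -0.9988 -0.0007 -0.9988  0.0493 -1.      0.0006 -0.0031] t 4.15 w 0.5968617027443072 F [ 2.8513 -0.9327  5.1033]
shift [ 0.0012 -0.0011  0.0028] turn [-0.0014 -0.0031 -0.0006]
```

View pics/t2.png

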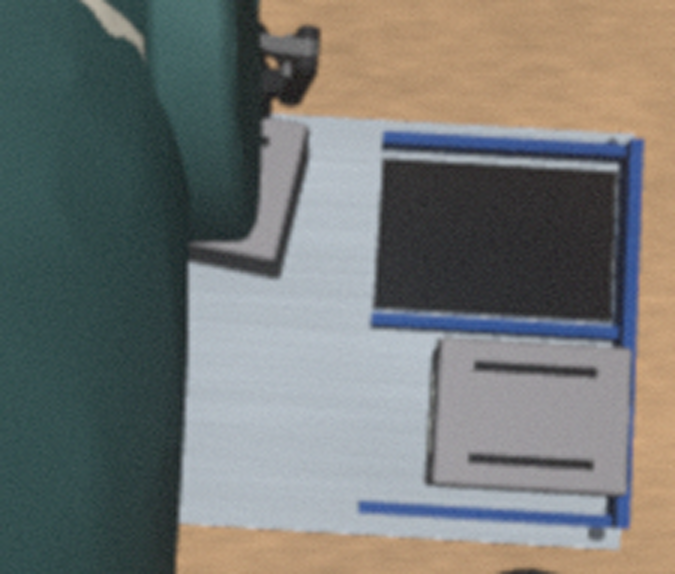

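```bash
python3 - <<'E'
from h import *
cv2.imwrite("pics/w2.png",imaging.read_camera("wrist")[120:,:])
cv2.imwrite("pics/s2.png",imaging.read_camera("scene"))
a=cv2.imread("pics/w2.png");b=cv2.imread("pics/s2.png")[190:320,160:420]
b=cv2.resize(b,(512,256),interpolation=cv2.INTER_CUBIC)
cv2.imwrite("pics/ws2.png",np.vstack([a,b]))
E
```

```text
(no output)
```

View pics/ws2.png

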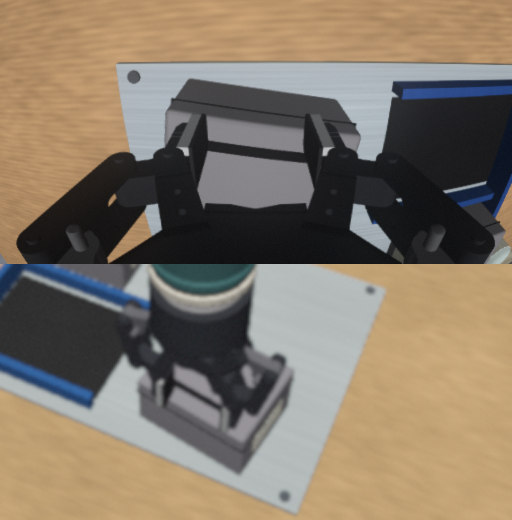

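```bash
python3 - <<'E'
from h import *
a=cv2.imread("pics/w2.png")[70:230,150:370]; b=cv2.imread("pics/s2.png")[205:300,215:315]
f=lambda i,s:cv2.convertScaleAbs(cv2.resize(i,s,interpolation=cv2.INTER_CUBIC),alpha=1.7,beta=15)
cv2.imwrite("pics/z2.png",np.hstack([f(a,(400,500)),f(b,(400,500))]))
S=imaging.camera_params("scene"); s=monitor.read_state(); Rt=R.from_rotvec(s["tcp_rot"])
for x in (0,-.02,-.036):
  for y in (.025,-.025,.036,-.036):
    w=s["tool_pos"]+Rt.apply([x,y,0]); c=np.linalg.inv(S["T"])@np.r_[w,1]
    u=S["fx"]*c[0]/c[2]+S["cx"];v=S["fy"]*c[1]/c[2]+S["cy"]; print(x,y,u,v,"in crop",(u-215)*4,(v-205)*500/95)
E
```

```text
0 0.025 245.68302185325635 269.34952841658765 in crop 122.7320874130254 338.681728508356
0 -0.025 271.87111330060117 280.2319221679735 in crop 227.48445320240467 395.9574850945973
0 0.036 240.05894314131783 267.0124570360649 in crop 100.2357725652713 326.3813528213943
0 -0.036 277.7737687296534 282.68475538366835 in crop 251.0950749186136 408.8671335982545
-0.02 0.025 245.6571370121315 263.10613684388375 in crop 122.628548048526 305.821772862546
-0.02 -0.025 272.379537679511 274.0832944469895 in crop 229.5181507180439 363.59628656310264
-0.02 0.036 239.92110336064337 260.7498610663873 in crop 99.68441344257349 293.42032140203855
-0.02 -0.036 278.4055809521974 276.55870178597775 in crop 253.6223238087896 376.62474624198813
-0.036 0.025 245.63567098523455 257.92855778201744 in crop 122.54268394093822 278.5713567474602
-0.036 -0.025 272.8014778040727 268.9805636297949 in crop 231.20591121629081 336.73980857786796
-0.036 0.036 239.80681226046897 255.55717300623726 in crop 99.2272490418759 266.09038424335404
-0.036 -0.036 278.93000700321164 271.47386489630435 in crop 255.72002801284657 349.8624468226545
```

View pics/z2.png

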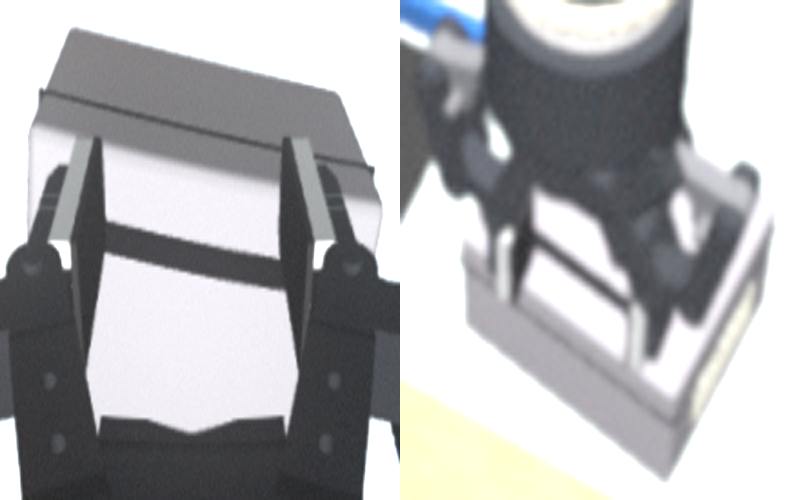

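The fingers are resting on top of the case: the tips sit near its lid, although the reported TCP height is 0.032. I'll check the wrist camera against known deck points to see whether the height or the finger length is wrong.

```bash
cat >> h.py <<'E'
W=imaging.camera_params("wrist")
def wray(px,Tw):
    px=np.asarray(px,float).reshape(-1,2)-[W["cx"],W["cy"]]
    th=np.hypot(*px.T)/W["fx"]; ph=np.arctan2(px[:,1],px[:,0])
    v=np.c_[np.sin(th)*np.cos(ph),np.sin(th)*np.sin(ph),np.cos(th)]
    C=Tw@W["T_tool_cam"]; return C[:3,3],v@C[:3,:3].T
def wcast(px,z,Tw):
    o,v=wray(px,Tw); return (o+v*((z-o[2])/v[:,2])[:,None])[:,:2]
def pose(p,rv): T=np.eye(4);T[:3,:3]=R.from_rotvec(rv).as_matrix();T[:3,3]=p;return T
E
python3 - <<'E'
from h import *
T1=pose([.7668,.0415,.1493],[-2.197,.049,2.202])
print("top holes",cast([(175,101),(150+695/3.4,85+85/3.2)],.006))
for dz in (0,.033):
  t=T1.copy();t[2,3]+=dz
  print(dz,"wrist holes",wcast([(178,207.5),(446.5,206.5)],.006,t))
# triangulate fingertip in w2/s2: wrist & scene pixels of the two near-bottom tip corners
s=monitor.read_state(); T2=pose(s["tool_pos"],s["tcp_rot"]); S=imaging.camera_params("scene")
for wp,sp in (((150+95*.55,190+140*.32),(215+115/4,205+300*.19)),((150+285*.55,190+140*.32),(215+237/4,205+365*.19))):
  o,v=wray(wp,T2); v=v[0]; o2=S["T"][:3,3]; v2=S["T"][:3,:3]@[(sp[0]-S["cx"])/S["fx"],(sp[1]-S["cy"])/S["fy"],1]
  k=np.linalg.lstsq(np.c_[v,-v2],o2-o,rcond=None)[0]; print("tip",o+k[0]*v,o2+k[1]*v2)
E
```

```text
top holes [[ 0.7319  0.133 ]
 [ 0.7158 -0.2084]]
0 wrist holes [[ 0.7306  0.1314]
 [ 0.7144 -0.2102]]
0.033 wrist holes [[ 0.7193  0.1412]
 [ 0.7014 -0.236 ]]
tip [0.7727 0.0463 0.1716] [0.7818 0.0436 0.1669]
tip [0.7448 0.0228 0.113 ] [0.7465 0.0794 0.1026]
```

```bash
python3 - <<'E'
from h import *
s=monitor.read_state(); T2=pose(s["tool_pos"],s["tcp_rot"]); S=imaging.camera_params("scene")
print(s["wrist_force"])
for wp,sp in (((150+97*.55,190+138*.32),(215+237/4,205+365*.19)),((150+285*.55,190+138*.32),(215+112/4,205+302*.19))):
  o,v=wray(wp,T2); v=v[0]; o2=S["T"][:3,3]; v2=S["T"][:3,:3]@[(sp[0]-S["cx"])/S["fx"],(sp[1]-S["cy"])/S["fy"],1]
  k=np.linalg.lstsq(np.c_[v,-v2],o2-o,rcond=None)[0]; p=(o+k[0]*v+o2+k[1]*v2)/2
  print("tip",p,"gap",np.linalg.norm(o+k[0]*v-o2-k[1]*v2),"tool",R.from_rotvec(s["tcp_rot"]).inv().apply(p-s["tool_pos"]))
# case top-left edge (where seam/top boundary) in wrist
for z in (.066,.0): pass
px=[(150+30*.55,190+130*.32),(150+380*.55,190+212*.32)]
print("top edge",wcast(px,.066,T2)); print("bottom edge",wcast([(150+75*.55,190+28*.32),(150+338*.55,190+92*.32)],.006,T2))
E
```

```text
[ 3.1475 -0.6066  5.9472]
tip [0.7203 0.0714 0.0556] gap 0.002033930073856987 tool [-0.0234 -0.0285 -0.0022]
tip [0.7174 0.0133 0.0542] gap 0.0012018420975093177 tool [-0.0219  0.0296 -0.0022]
top edge [[ 0.728   0.0887]
 [ 0.7063 -0.0157]]
bottom edge [[ 0.7272  0.0875]
 [ 0.7059 -0.0174]]
```

The wrist camera agrees with the top view to 2 mm, so the pose reading is right. At this opening the tips sit about 22–34 mm behind the TCP, so they slid over the lid, and the case has not moved. I'll lift, back off and go lower.

Emit:
{"method": "jog_arm", "body": {"rows": [[-0.015,0,0,0,0,0,60],[-0.035,0,0,0,0,0,60],[-0.055,0,0,0,0,0,60],[-0.055,0,-0.02,0,0,0,60],[-0.055,0,-0.045,-0.001,-0.003,0,60],[-0.055,0,-0.045,-0.001,-0.003,0,60],[-0.03,0,-0.045,-0.001,-0.003,0,60],[-0.01,0,-0.045,-0.001,-0.003,0,60],[0.005,0,-0.045,-0.001,-0.003,0,60],[0.015,0,-0.045,-0.001,-0.003,0,60],[0.018,0,-0.045,-0.001,-0.003,0,60],[0.018,0,-0.045,-0.001,-0.003,0,60]]}}

```text
time: 5.5
tool_pos: [0.7613, 0.0407, 0.014]
tcp_rot: [-2.196, 0.054, 2.198]
wrist_force: [0.5, 1.4, 0.5]
width: 0.602
```

```bash
python3 - <<'E'
from h import *
delta(-.2,.1,.006,d)
a=imaging.read_camera("wrist")[120:350,80:450]; b=imaging.read_camera("scene")[195:310,200:330]
f=lambda i,s:cv2.convertScaleAbs(cv2.resize(i,s,interpolation=cv2.INTER_CUBIC),alpha=1.5,beta=15)
cv2.imwrite("pics/z3.png",np.hstack([f(a,(400,500)),f(b,(400,500))]))
E
```

```text
tcp [0.7613 0.0407 0.014 ] lane [-0.1988  0.1034] R [-0.0011 -0.0483 -0.9988 -0.0006 -0.9988  0.0483 -1.      0.0006  0.0011] t 5.5 w 0.6018380644250861 F [0.5021 1.423  0.5464]
shift [ 0.008  -0.0012  0.0034] turn [-0.0003  0.0011 -0.0006]
```

View pics/z3.png

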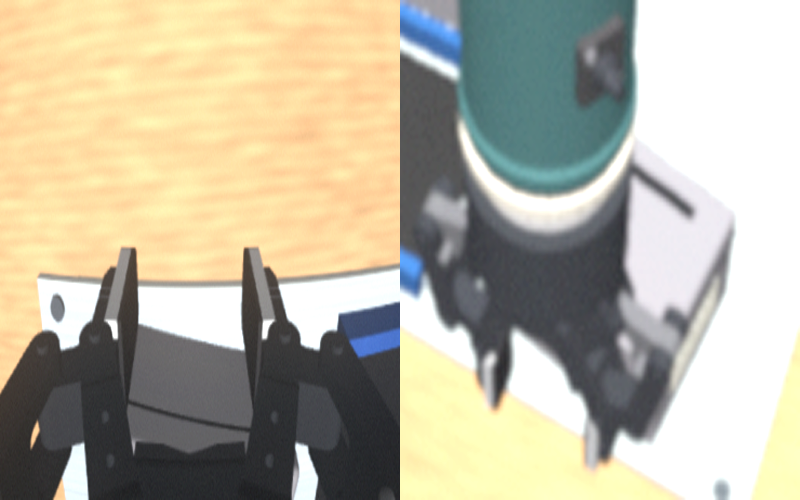

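The tips are now beside the case over the deck edge, with no contact force, and the case's left face is visible below them. I'll lower another 10 mm and side-push.

Emit:
{"method": "jog_arm", "body": {"rows": [[0.006,0,0,0,0.001,0,60],[0.01,0,0.006,0,0.001,0,60],[0.01,0,0.012,0,0.001,0,60],[0.01,0,0.017,0,0.001,0,60],[0.01,0,0.02,0,0.001,0,60],[0.01,0,0.022,0,0.001,0,60],[0.01,0,0.024,0,0.001,0,60],[0.01,0,0.026,0,0.001,0,60],[0.01,0,0.028,0,0.001,0,60],[0.01,0,0.03,0,0.001,0,60],[0.01,0,0.032,0,0.001,0,60],[0.01,0,0.034,0,0.001,0,60],[0.01,0,0.036,0,0.001,0,60],[0.01,0,0.038,0,0.001,0,60],[0.01,0,0.04,0,0.001,0,60],[0.01,0,0.042,0,0.001,0,60],[0.01,0,0.043,0,0.001,0,60],[0.01,0,0.044,0,0.001,0,60],[0.01,0,0.044,0,0.001,0,60]]}}

```text
time: 7.5
tool_pos: [0.7186, 0.0429, 0.0057]
tcp_rot: [-2.2, 0.054, 2.194]
wrist_force: [2.5, 1.4, 0.7]
width: 0.601
```

```bash
python3 - <<'E'
from h import *
delta(-.2,.056,.006,d)
im=imaging.read_camera("wrist")[120:350,80:450]; b=imaging.read_camera("top"); cv2.imwrite("pics/t4.png",b)
f=lambda i,s:cv2.convertScaleAbs(cv2.resize(i,s,interpolation=cv2.INTER_CUBIC),alpha=1.5,beta=15)
cv2.imwrite("pics/z4.png",np.hstack([f(im,(400,400)),f(b[85:185,195:295],(400,400))]))
E
```

```text
tcp [0.7186 0.0429 0.0057] lane [-0.1989  0.0607] R [ 0.0027 -0.0483 -0.9988 -0.0005 -0.9988  0.0483 -1.      0.0004 -0.0027] t 7.5 w 0.6009034458409377 F [2.4917 1.4231 0.6775]
shift [-0.0003 -0.0011  0.0047] turn [-0.0003 -0.0027 -0.0004]
```

View pics/z4.png

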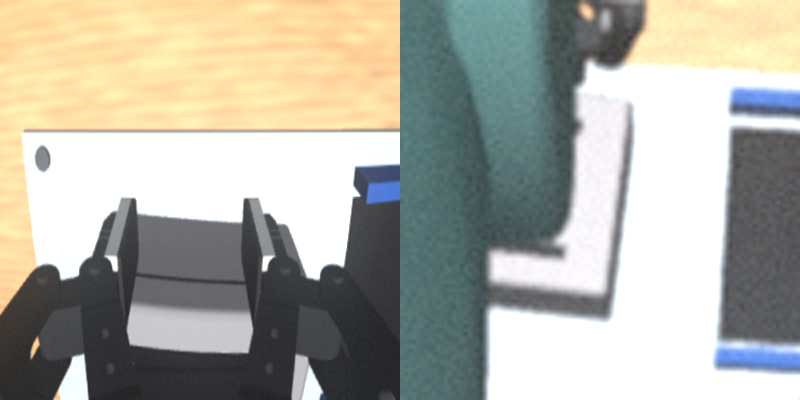

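```bash
python3 - <<'E'
from h import *
s=monitor.read_state(); T=pose(s["tool_pos"],s["tcp_rot"])
g=lambda x,y:(80+x*.925,120+y*.575)
w=wcast([g(140,215),g(243,222.5)],.006,T); print(w,[lane(p) for p in w])
# front top corners from top crop at z .066
w=cast([(195+632/4,85+100/4),(195+608/4,85+295/4)],.066); print(w,[lane(p) for p in w])
E
```

```text
[[0.706  0.0724]
 [0.6998 0.0101]] [array([-0.2278,  0.0467]), array([-0.1653,  0.0434])]
[[ 0.6985 -0.1918]
 [ 0.6119 -0.1805]] [array([0.0365, 0.0518]), array([ 0.0293, -0.0352])]
```

```bash
python3 - <<'E'
from h import *
w=cast([(253,110),(247,158.75)],.066); L=[lane(p) for p in w]; print(L,"front yaw",(L[0]-L[1])[0]/(L[0]-L[1])[1])
im=cv2.imread("pics/t4.png"); b=im.max(2); m=((b>80)&(b<140)&(np.ptp(im,axis=2)<14)).astype(np.uint8)
m[:, :238]=0; m[:108]=0; m[156:]=0
print(m[100:170,225:262].sum(1)[::4])
xs=[(225+np.nonzero(m[r,225:262])[0].max(),r) for r in range(112,154) if m[r,225:262].any()]
w=np.array([lane(p) for p in cast(xs,.066)]); print(np.polyfit(w[:,1],w[:,0],1))
E
```

```text
[array([-0.1373,  0.041 ]), array([-0.142 , -0.0459])] front yaw 0.053454585563750795
[0 0 1 3 4 4 3 4 3 4 2 3 2 3 0 0 0 0]
[ 0.0388 -0.1385]
```

The front top edge now reads a yaw of about -0.045 rad and a centre lateral of about 0–3 mm, which is good enough. Pushing the rear face with two fingers will square the rest. I'll back off and lift.

Emit:
{"method": "jog_arm", "body": {"rows": [[0,0,-0.005,0,0,0,60],[0,0,-0.02,0,0,0,60],[0,0,-0.035,0,0,0,60],[-0.03,0,-0.035,0,0,0,60],[-0.07,0,-0.035,0,0,0,60],[-0.11,0,-0.035,0,0,0,60],[-0.13,0,-0.035,0,0,0,60],[-0.13,0,-0.035,0,0,0,60]]}}

```text
time: 8.4
tool_pos: [0.7558, 0.0409, 0.1407]
tcp_rot: [-2.207, 0.054, 2.187]
wrist_force: [0.5, -0.7, 1.3]
width: 0.604
```

```bash
python3 - <<'E'
from h import *
delta(-.305,0,.13,l); delta(-.305,0,.13,-l); print(monitor.read_state()["q"])
E
```

```text
tcp [0.7558 0.0409 0.1407] lane [-0.1987  0.0979] R [ 0.0091 -0.0482 -0.9988 -0.001  -0.9988  0.0482 -1.      0.0005 -0.0092] t 8.4 w 0.60375480427008 F [ 0.4573 -0.711   1.3016]
shift [ 0.0098 -0.1063  0.098 ] turn [-1.571  -0.0068 -0.0076]
tcp [0.7558 0.0409 0.1407] lane [-0.1987  0.0979] R [ 0.0091 -0.0482 -0.9988 -0.001  -0.9988  0.0482 -1.      0.0005 -0.0092] t 8.4 w 0.60375480427008 F [ 0.4573 -0.711   1.3016]
shift [ 0.0098 -0.1063  0.098 ] turn [ 1.5706 -0.0076  0.0068]
[ 0.0218  0.447   1.4719 -0.0013  1.2135  1.6412]
```

Emit:
{"method": "jog_arm", "body": {"rows": [[0.01,-0.106,0.098,-1.571,-0.007,-0.008,60],[0.01,-0.106,0.098,-1.571,-0.007,-0.008,60],[0.01,-0.106,0.098,-1.571,-0.007,-0.008,60],[0.01,-0.106,0.098,-1.571,-0.007,-0.008,60],[0.01,-0.106,0.098,-1.571,-0.007,-0.008,60],[0.01,-0.106,0.098,-1.571,-0.007,-0.008,60],[0.01,-0.106,0.098,-1.571,-0.007,-0.008,60],[0.01,-0.106,0.098,-1.571,-0.007,-0.008,60],[0.01,-0.106,0.098,-1.571,-0.007,-0.008,60],[0.01,-0.106,0.098,-1.571,-0.007,-0.008,60],[0.01,-0.106,0.098,-1.571,-0.007,-0.008,60],[0.01,-0.106,0.098,-1.571,-0.007,-0.008,60],[0.01,-0.106,0.098,-1.571,-0.007,-0.008,60],[0.01,-0.106,0.098,-1.571,-0.007,-0.008,60]]}}

```text
time: 9.8
tool_pos: [0.6625, 0.1512, 0.1287]
tcp_rot: [1.244, 1.187, -1.247]
wrist_force: [0.3, 0.7, 0.6]
width: 0.601
```

```bash
python3 - <<'E'
from h import *
delta(-.305,0,.006,l)
im=imaging.read_camera("top"); cv2.imwrite("pics/t5.png",im); cv2.imwrite("pics/w5.png",imaging.read_camera("wrist"))
f=lambda i,s:cv2.convertScaleAbs(cv2.resize(i,s,interpolation=cv2.INTER_CUBIC),alpha=1.5,beta=15)
cv2.imwrite("pics/z5.png",np.hstack([f(cv2.imread("pics/w5.png")[90:],(400,320)),f(im[85:185,175:300],(400,320))]))
E
```

```text
tcp [0.6625 0.1512 0.1287] lane [-0.3045 -0.0007] R [-0.0022  0.9988 -0.0492 -0.0004 -0.0492 -0.9988 -1.     -0.0022  0.0005] t 9.8 w 0.6011854621289299 F [0.2827 0.6896 0.6131]
shift [ 0.1227  0.0009 -0.0006] turn [-0.0012  0.0005  0.0022]
```

View pics/z5.png

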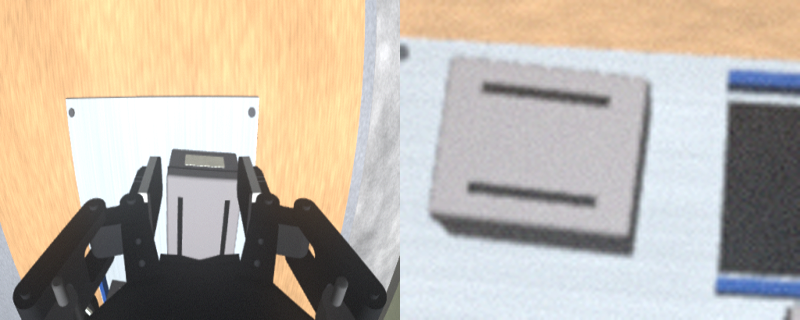

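The wrist view shows the rear end with its white card ahead of the fingers. The top view shows the whole case clear of the arm, slightly askew. I'll measure it.

```bash
cat >> h.py <<'E'
def case(im,seed):
    b=im.max(2); m=(b>84)&(b<128)&(np.ptp(im,axis=2)<14)
    m=cv2.morphologyEx(m.astype(np.uint8),cv2.MORPH_OPEN,np.ones((3,3)))
    c,s,a,st=rect(m,seed,.066); a=a if s[0]>s[1] else a+90; a=(a+45)%180-45
    print("case lane",lane(c/1000),"size",s,"yaw",np.deg2rad(a-87.25),st)
E
python3 - <<'E'
from h import *
case(cv2.imread("pics/top.png"),(217,125))
case(cv2.imread("pics/t5.png"),(175+145*125//400,85+50))
s=monitor.read_state(); T=pose([.6625,.1512,.1287],[1.244,1.187,-1.247])
g=lambda x,y:(x*1.28,90+y*294/320)
print([lane(p) for p in wcast([g(171,150),g(236,152)],.006,T)],[lane(p) for p in wcast([g(168,176),g(237,178)],.066,T)])
E
```

```text
case lane [-0.2007  0.0175] size [109.3822  89.0836] yaw -0.16084427719642566 [ 180   92   72   60 2787]
case lane [-0.1949  0.0019] size [111.4669  88.8191] yaw -0.060440973571566324 [ 184  103   70   56 2866]
[array([-0.248 , -0.0408]), array([-0.2457,  0.0501])] [array([-0.2503, -0.0373]), array([-0.2483,  0.0425])]
```

Emit:
{"method": "jog_arm", "body": {"rows": [[0.03,0.001,0,0,0,0.002,60],[0.06,0.001,0,0,0,0.002,60],[0.09,0.001,0,0,0,0.002,60],[0.115,0.001,0,0,0,0.002,60],[0.123,0.001,0,0,0,0.002,60],[0.123,0.001,0.01,0,0,0.002,60],[0.123,0.001,0.02,0,0,0.002,60],[0.123,0.001,0.03,0,0,0.002,60],[0.123,0.001,0.036,0,0,0.002,60],[0.123,0.001,0.04,0,0,0.002,60],[0.123,0.001,0.044,0,0,0.002,60],[0.123,0.001,0.048,0,0,0.002,60],[0.123,0.001,0.052,0,0,0.002,60],[0.123,0.001,0.056,0,0,0.002,60],[0.123,0.001,0.06,0,0,0.002,60],[0.123,0.001,0.064,0,0,0.002,60],[0.123,0.001,0.068,0,0,0.002,60],[0.123,0.001,0.072,0,0,0.002,60],[0.123,0.001,0.076,0,0,0.002,60],[0.123,0.001,0.076,0,0,0.002,60]]}}

```text
time: 11.9
tool_pos: [0.6607, 0.0748, 0.0066]
tcp_rot: [1.245, 1.184, -1.244]
wrist_force: [1.1, 2.3, 1.6]
width: 0.597
```

```bash
python3 - <<'E'
from h import *
delta(-.066,0,.006,l)
im=imaging.read_camera("top"); cv2.imwrite("pics/t6.png",im); cv2.imwrite("pics/w6.png",imaging.read_camera("wrist"))
f=lambda i,s:cv2.convertScaleAbs(cv2.resize(i,s,interpolation=cv2.INTER_CUBIC),alpha=1.5,beta=15)
cv2.imwrite("pics/z6.png",np.hstack([f(cv2.imread("pics/w6.png")[90:],(400,320)),f(im[85:185,175:300],(400,320))]))
E
```

```text
tcp [0.6607 0.0748 0.0066] lane [-0.228   0.0012] R [ 0.0022  0.9988 -0.0485 -0.0007 -0.0485 -0.9988 -1.      0.0022  0.0006] t 11.9 w 0.5970913335331297 F [1.1458 2.252  1.6481]
shift [ 0.0007 -0.0012  0.162 ] turn [-0.0005  0.0006 -0.0022]
```

View pics/z6.png

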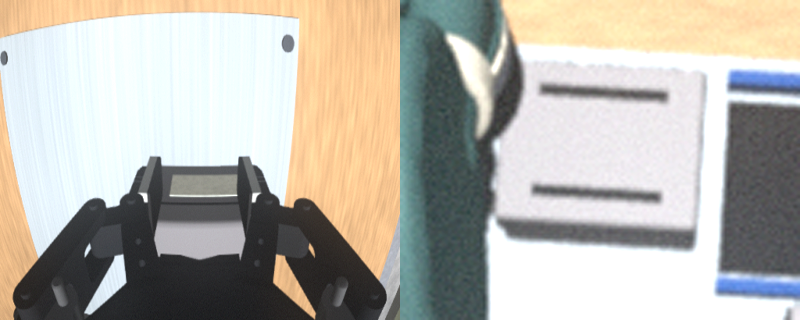

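The case is now nearly square. Its top face is visible at about (595,145) in the right-hand panel, just before the mouth, with both pads flat on the card end. I'll measure it and go on.

```bash
python3 - <<'E'
from h import *
case(cv2.imread("pics/t6.png"),(175+60,85+45))
E
```

```text
Traceback (most recent call last):
  File "h.py", line 43, in case
    c,s,a,st=rect(m,seed,.066); a=a if s[0]>s[1] else a+90; a=(a+45)%180-45
             ~~~~^^^^^^^^^^^^^
  File "h.py", line 14, in rect
    if k==0: k=np.bincount(l[seed[1]-6:seed[1]+7,seed[0]-6:seed[0]+7].ravel())[1:].argmax()+1
               ~~~~~~~~~~~~~~~~~~~~~~~~~~~~~~~~~~~~~~~~~~~~~~~~~~~~~~~~~~~~~~~~~~~~~~~~~~^^
ValueError: attempt to get argmax of an empty sequence
```

```bash
python3 - <<'E'
from h import *
im=cv2.imread("pics/t6.png"); b=im.max(2).astype(int)
print(im[130,235],im[145,235],im[130,266],im[160,235], im[157,235])
v=np.median(b[125:138,228:245])
m=((abs(b-v)<14)&(np.ptp(im,axis=2)<20)).astype(np.uint8); m=cv2.morphologyEx(m,cv2.MORPH_OPEN,np.ones((3,3)))
c,s,a,st=rect(m,(236,130),.066); print(v,lane(c/1000),s,a,st)
# front & side edges
xs=[(np.nonzero(m[r,235:270])[0].max()+235,r) for r in range(110,152)]
w=np.array([lane(p) for p in cast(xs,.066)]); print("front x, yaw",np.polyfit(w[:,1],w[:,0],1))
for k in (0,-1):
  ys=[(c,100+np.nonzero(m[100:165,c])[0][k]) for c in range(212,245)]
  w=np.array([lane(p) for p in cast(ys,.066)]); p=np.polyfit(w[:,0],w[:,1],1); print("side yaw,lat at mid",p[0],np.median(w[:,1]))
E
```

```text
[149 148 150] [59 58 57] [150 146 148] [84 81 80] [56 56 55]
150.0 [-0.1633  0.0055] [106.4015  87.1828] 87.31449890136719 [ 206  104   63   52 2448]
front x, yaw [-0.0033 -0.1109]
side yaw,lat at mid 0.16643738295703575 0.048228596014437033
side yaw,lat at mid -0.018276520540846528 -0.036840642844271916
```

The case centre is about 5.5 mm left of the lane centre with yaw near 0. I'll push on at a slight rightward angle, about 4°, to bring it to the centre line.

Emit:
{"method": "jog_arm", "body": {"rows": [[0,-0.0004,0.005,0,0,-0.002,60],[0,-0.0008,0.01,0,0,-0.002,60],[0,-0.0012,0.015,0,0,-0.002,60],[0,-0.0016,0.02,0,0,-0.002,60],[0,-0.002,0.025,0,0,-0.002,60],[0,-0.0024,0.03,0,0,-0.002,60],[0,-0.0028,0.035,0,0,-0.002,60],[0,-0.0032,0.04,0,0,-0.002,60],[0,-0.0036,0.045,0,0,-0.002,60],[0,-0.004,0.05,0,0,-0.002,60],[0,-0.0044,0.055,0,0,-0.002,60],[0,-0.0048,0.06,0,0,-0.002,60],[0,-0.005,0.065,0,0,-0.002,60],[0,-0.005,0.07,0,0,-0.002,60],[0,-0.005,0.07,0,0,-0.002,60]]}}

```text
time: 13.5
tool_pos: [0.6515, 0.0039, 0.006]
tcp_rot: [1.243, 1.185, -1.247]
wrist_force: [0.5, -0.3, 0.1]
width: 0.597
```

```bash
cat > m.py <<'E'
from h import *
import sys
im=imaging.read_camera("top"); cv2.imwrite("pics/%s.png"%sys.argv[1],im); cv2.imwrite("pics/w%s.png"%sys.argv[1],imaging.read_camera("wrist"))
delta(-.064,0,.006,l)
b=im.max(2).astype(int); u0=int(sys.argv[2])
v=np.median(b[126:136,u0-6:u0+6])
m=((abs(b-v)<14)&(np.ptp(im,axis=2)<20)).astype(np.uint8); m=cv2.morphologyEx(m,cv2.MORPH_OPEN,np.ones((3,3)))
c,s,a,st=rect(m,(u0,131),.066); print(v,lane(c/1000),s,a,st)
n,lb=cv2.connectedComponents(m,connectivity=4); m=(lb==lb[131,u0])
u1=st[0]+st[2]; r0,r1=st[1]+8,st[1]+st[3]-10
xs=[(np.nonzero(m[r])[0].max(),r) for r in range(r0,r1)]
w=np.array([lane(p) for p in cast(xs,.066)]); print("front x, yaw",np.polyfit(w[:,1],w[:,0],1))
for k in (0,-1):
  ys=[(c,np.nonzero(m[:,c])[0][k]) for c in range(u1-28,u1-6)]
  w=np.array([lane(p) for p in cast(ys,.066)]); print("side yaw,lat",np.polyfit(w[:,0],w[:,1],1)[0],np.median(w[:,1]))
E
python3 m.py t7 262
```

```text
tcp [0.6515 0.0043 0.006 ] lane [-0.1572 -0.0046] R [-0.0015  0.9988 -0.0486 -0.0017 -0.0486 -0.9988 -1.     -0.0014  0.0018] t 13.6 w 0.5994255966039778 F [-0.8594  0.5181 -0.6226]
shift [0.0001 0.0046 0.0932] turn [-0.0006  0.0018  0.0014]Traceback (most recent call last):
  File "m.py", line 8, in <module>
    c,s,a,st=rect(m,(u0,131),.066); print(v,lane(c/1000),s,a,st)
             ~~~~^^^^^^^^^^^^^^^^^
  File "h.py", line 14, in rect
    if k==0: k=np.bincount(l[seed[1]-6:seed[1]+7,seed[0]-6:seed[0]+7].ravel())[1:].argmax()+1
               ~~~~~~~~~~~~~~~~~~~~~~~~~~~~~~~~~~~~~~~~~~~~~~~~~~~~~~~~~~~~~~~~~~~~~~~~~~^^
ValueError: attempt to get argmax of an empty sequence
```

```bash
python3 - <<'E'
import cv2
im=cv2.imread("pics/t7.png"); b=im.max(2)
for r in (112,120,131,140,148,155): print(r,b[r,210:300:3].tolist())
for c in (265,275,285): print(c,b[92:190:2,c].tolist())
E
```

```text
112 [41, 49, 49, 48, 48, 49, 46, 50, 47, 50, 48, 49, 52, 47, 46, 65, 65, 79, 85, 81, 84, 84, 80, 85, 84, 159, 156, 158, 153, 146]
120 [97, 96, 96, 101, 101, 101, 102, 102, 103, 106, 107, 104, 97, 90, 121, 140, 74, 92, 100, 96, 96, 100, 99, 99, 83, 63, 65, 57, 61, 58]
131 [99, 97, 101, 104, 97, 102, 105, 103, 105, 109, 104, 103, 107, 107, 104, 98, 79, 101, 106, 106, 108, 106, 107, 108, 90, 146, 159, 162, 162, 161]
140 [97, 98, 92, 92, 90, 92, 99, 101, 102, 100, 106, 104, 102, 101, 100, 88, 90, 111, 112, 111, 112, 108, 112, 113, 89, 122, 162, 162, 161, 161]
148 [141, 95, 92, 93, 94, 91, 94, 90, 85, 89, 98, 99, 97, 91, 98, 78, 95, 113, 114, 115, 115, 111, 111, 110, 91, 139, 162, 165, 161, 162]
155 [189, 191, 209, 215, 204, 143, 87, 86, 89, 86, 83, 80, 88, 92, 92, 75, 100, 115, 117, 114, 116, 119, 112, 119, 88, 158, 163, 160, 162, 161]
265 [93, 91, 95, 94, 93, 95, 91, 94, 96, 94, 86, 87, 92, 96, 94, 97, 103, 104, 107, 104, 107, 107, 109, 110, 112, 107, 109, 113, 109, 113, 116, 114, 115, 115, 120, 117, 116, 118, 120, 113, 118, 119, 117, 112, 111, 110, 106, 107, 107]
275 [96, 98, 99, 97, 97, 96, 102, 104, 98, 91, 83, 94, 90, 98, 99, 100, 100, 102, 103, 104, 105, 104, 108, 108, 108, 112, 112, 113, 113, 113, 114, 111, 117, 118, 119, 116, 121, 117, 113, 116, 117, 116, 117, 111, 114, 113, 112, 108, 106]
285 [179, 186, 195, 200, 198, 187, 189, 186, 159, 157, 159, 162, 153, 84, 63, 120, 126, 125, 130, 139, 147, 138, 132, 132, 122, 120, 137, 137, 139, 81, 80, 147, 154, 157, 120, 63, 61, 60, 52, 90, 163, 152, 118, 176, 205, 211, 206, 206, 200]
```

```bash
cat > e.py <<'E'
import sys
from h import *
def edges(im,ref,c0,c1,lo=138,hi=174):
    """left/right side and front edges of the lit case top"""
    b=cv2.GaussianBlur(im.max(2),(3,3),0).astype(int)
    for c in range(c0,c1,4):print(c,b[100:172:2,c].tolist())
    for r in (112,128,134,150):print(r,b[r,c0:c0+50].tolist())
if __name__=="__main__": edges(cv2.imread(sys.argv[1]),0,int(sys.argv[2]),int(sys.argv[3]))
E
python3 e.py pics/t7.png 290 304
```

```text
290 [194, 189, 191, 188, 162, 149, 154, 160, 157, 105, 73, 140, 160, 162, 162, 161, 161, 162, 163, 161, 162, 163, 162, 162, 157, 94, 79, 149, 163, 161, 133, 73, 61, 60, 53, 87]
294 [190, 188, 186, 191, 162, 148, 151, 160, 157, 113, 70, 132, 160, 161, 160, 162, 162, 161, 162, 162, 160, 161, 162, 164, 158, 103, 75, 144, 163, 162, 142, 77, 59, 61, 53, 81]
298 [189, 190, 186, 192, 164, 153, 157, 160, 160, 130, 80, 127, 159, 160, 160, 161, 162, 162, 161, 162, 162, 162, 161, 161, 162, 151, 142, 155, 163, 163, 148, 85, 59, 61, 55, 73]
302 [189, 186, 185, 192, 168, 154, 153, 160, 160, 160, 160, 160, 160, 160, 161, 160, 160, 160, 162, 161, 161, 161, 161, 162, 161, 162, 162, 163, 162, 163, 151, 93, 59, 61, 56, 65]
112 [154, 153, 152, 152, 151, 149, 148, 151, 157, 162, 161, 156, 153, 152, 152, 150, 148, 145, 144, 146, 143, 134, 129, 130, 129, 128, 129, 131, 133, 135, 138, 140, 139, 139, 140, 143, 145, 145, 146, 147, 147, 147, 146, 147, 147, 148, 149, 149, 149, 149]
128 [162, 162, 161, 160, 160, 160, 160, 160, 160, 160, 161, 161, 161, 160, 160, 160, 161, 161, 156, 132, 92, 61, 50, 50, 51, 50, 50, 50, 50, 50, 50, 50, 51, 51, 52, 52, 51, 52, 51, 51, 51, 51, 50, 50, 51, 52, 52, 53, 54, 53]
134 [162, 161, 160, 160, 161, 161, 162, 162, 162, 162, 161, 160, 160, 161, 161, 161, 161, 161, 154, 127, 84, 56, 51, 51, 51, 51, 51, 51, 52, 52, 52, 52, 52, 51, 51, 51, 50, 51, 51, 51, 50, 50, 50, 51, 51, 52, 52, 52, 52, 52]
150 [94, 95, 98, 101, 103, 106, 115, 131, 151, 162, 164, 162, 162, 162, 162, 162, 162, 154, 128, 86, 57, 51, 52, 51, 50, 49, 50, 51, 51, 50, 50, 50, 50, 49, 49, 49, 50, 51, 51, 49, 49, 51, 52, 51, 50, 50, 51, 50, 50, 50]
```

```bash
python3 - <<'E'
from h import *
im=cv2.imread("pics/t7.png"); print(im[104:116,298].tolist())
w=lambda p,z=.066:[lane(q).round(4).tolist() for q in cast(p,z)]
print("slots",w([(294,119.7),(294,151.8)]),"right side",w([(290,160.8),(302,161.8)]),"front",w([(310,128),(309,150)]))
t5=cv2.imread("pics/t5.png").max(2); print(t5[105:165,212].tolist())
E
```

```text
[[174, 177, 181], [195, 189, 182], [195, 186, 179], [180, 162, 152], [162, 119, 97], [154, 89, 61], [154, 96, 71], [151, 116, 106], [160, 152, 153], [155, 153, 158], [161, 158, 160], [161, 158, 159]]
slots [[-0.0651, 0.028], [-0.0621, -0.0287]] right side [[-0.0681, -0.0449], [-0.0475, -0.0454]] front [[-0.0367, 0.015], [-0.0365, -0.024]]
[118, 118, 119, 117, 121, 119, 101, 61, 42, 51, 90, 117, 125, 120, 122, 121, 118, 120, 121, 119, 120, 120, 121, 122, 121, 121, 119, 123, 121, 123, 121, 123, 119, 119, 121, 118, 122, 116, 94, 55, 47, 63, 96, 118, 120, 123, 125, 126, 115, 98, 66, 52, 50, 50, 54, 77, 116, 144, 149, 151]
```

The case is centred (lateral 0 ± 1 mm), square within about 0.02 rad, and at x = -0.092. I'll push on straight to just short of the stop.

Emit:
{"method": "jog_arm", "body": {"rows": [[0,0,0.005,0,0,0,60],[0,0,0.01,0,0,0,60],[0,0,0.015,0,0,0,60],[0,0,0.02,0,0,0,60],[0,0,0.025,0,0,0,60],[0,0,0.03,0,0,0,60],[0,0,0.035,0,0,0,60],[0,0,0.04,0,0,0,60],[0,0,0.045,0,0,0,60],[0,0,0.05,0,0,0,60],[0,0,0.055,0,0,0,60],[0,0,0.06,0,0,0,60],[0,0,0.065,0,0,0,60],[0,0,0.07,0,0,0,60],[0,0,0.075,0,0,0,60],[0,0,0.078,0,0,0,60],[0,0,0.081,0,0,0,60],[0,0,0.083,0,0,0,60],[0,0,0.085,0,0,0,60],[0,0,0.085,0,0,0,60]]}}

```text
time: 15.6
tool_pos: [0.6473, -0.081, 0.0061]
tcp_rot: [1.243, 1.185, -1.247]
wrist_force: [-0.2, -0.1, -0.7]
width: 0.601
```

```bash
python3 - <<'E'
from h import *
delta(-.064,0,.006,l)
im=imaging.read_camera("top"); cv2.imwrite("pics/t8.png",im); b=cv2.GaussianBlur(im.max(2),(3,3),0)
for r in (125,131,145,152): print(r,b[r,345:366].tolist(), im[r,345:366,0].astype(int).tolist()[8:])
for c in (330,340,350): print(c,b[104:172,c].tolist())
E
```

```text
tcp [ 0.6473 -0.081   0.0061] lane [-0.0717 -0.0046] R [-0.0015  0.9988 -0.0487 -0.0022 -0.0487 -0.9988 -1.     -0.0014  0.0023] t 15.6 w 0.6006700402209962 F [-0.1963 -0.0973 -0.7482]
shift [0.0002 0.0046 0.0077] turn [-0.0007  0.0023  0.0014]
125 [106, 106, 109, 121, 137, 145, 146, 146, 146, 144, 126, 90, 62, 56, 62, 68, 72, 75, 78, 80, 82] [146, 147, 137, 85, 55, 54, 65, 72, 71, 75, 77, 78, 80]
131 [92, 92, 93, 93, 93, 93, 92, 93, 95, 96, 95, 93, 91, 90, 92, 99, 116, 136, 154, 168, 178] [93, 95, 93, 94, 93, 91, 92, 96, 119, 134, 152, 161, 168]
145 [93, 93, 94, 94, 94, 94, 93, 94, 94, 95, 96, 95, 96, 96, 96, 96, 97, 97, 97, 97, 96] [92, 94, 96, 92, 93, 95, 97, 93, 94, 97, 98, 93, 96]
152 [88, 88, 88, 87, 86, 87, 89, 91, 91, 92, 93, 93, 93, 94, 94, 93, 92, 93, 93, 93, 93] [89, 90, 94, 91, 93, 92, 94, 93, 90, 88, 92, 89, 93]
330 [180, 179, 177, 179, 177, 165, 150, 142, 139, 141, 145, 147, 147, 147, 147, 140, 116, 78, 54, 56, 69, 81, 86, 88, 88, 89, 89, 88, 88, 89, 88, 87, 87, 88, 88, 89, 90, 91, 92, 92, 93, 93, 92, 92, 93, 93, 92, 90, 93, 116, 158, 195, 210, 212, 203, 175, 133, 102, 93, 91, 91, 92, 92, 92, 92, 92, 92, 91]
340 [178, 175, 176, 181, 181, 174, 160, 147, 139, 134, 133, 139, 143, 145, 145, 143, 129, 101, 70, 60, 81, 105, 109, 98, 90, 88, 90, 90, 90, 89, 89, 90, 89, 90, 91, 90, 91, 92, 91, 90, 89, 89, 89, 90, 90, 90, 90, 89, 89, 90, 90, 89, 88, 99, 131, 170, 195, 204, 205, 206, 204, 193, 162, 122, 96, 89, 88, 89]
350 [54, 85, 128, 161, 176, 177, 167, 152, 143, 140, 138, 139, 143, 146, 147, 146, 146, 146, 146, 145, 144, 145, 145, 138, 121, 103, 95, 93, 92, 93, 93, 93, 94, 94, 94, 94, 93, 94, 95, 95, 94, 94, 94, 93, 92, 92, 91, 89, 87, 85, 85, 86, 86, 85, 85, 86, 86, 84, 85, 97, 125, 161, 187, 196, 191, 173, 142, 112]
```

```bash
python3 - <<'E'
from h import *
b=cv2.GaussianBlur(cv2.imread("pics/t8.png").max(2),(3,3),0).astype(float)
for r in range(115,127,2):
    x=np.arange(348,366); y=b[r,348:366]; k=np.nonzero((y[:-1]>=100)&(y[1:]<100))[0]
    for j in k: u=x[j]+(y[j]-100)/(y[j]-y[j+1]); print(r,u,lane(cast([(u+.3,r)],.066)[0]))
for c in (334,342,350):
    y=b[104:125,c]; print(c, (104+np.argmin(y)), lane(cast([(c,104+np.argmin(y))],.066)[0]))
E
```

```text
115 355.29411764705884 [0.0413 0.0431]
117 355.5945945945946 [0.0419 0.0395]
119 355.57894736842104 [0.042  0.0359]
121 355.57894736842104 [0.0422 0.0324]
123 355.6216216216216 [0.0424 0.0288]
125 355.72222222222223 [0.0427 0.0252]
334 122 [0.0044 0.0282]
342 123 [0.0183 0.0273]
350 104 [0.0309 0.0623]
```

Emit:
{"method": "jog_arm", "body": {"rows": [[0,0,0.002,0,0,0,60],[0,0,0.004,0,0,0,60],[0,0,0.006,0,0,0,60],[0,0,0.0075,0,0,0,60],[0,0,0.009,0,0,0,60],[0,0,0.009,0,0,0,60]]}}

```text
time: 16.25
tool_pos: [0.6471, -0.0876, 0.0064]
tcp_rot: [1.245, 1.187, -1.246]
wrist_force: [0.9, 9.9, 0.3]
width: 0.6
```

```bash
cat > f.py <<'E'
from h import *
import sys
im=imaging.read_camera("top"); cv2.imwrite("pics/%s.png"%sys.argv[1],im)
def front(b,r0,r1):
  out=[]
  for r in range(r0,r1,2):
    x=np.arange(348,368); y=b[r,348:368]; t=(y[:4].mean()+y.min())/2
    k=np.nonzero((y[:-1]>=t)&(y[1:]<t))[0]
    if len(k): j=k[0]; u=x[j]+(y[j]-t)/(y[j]-y[j+1]); out.append(lane(cast([(u+.3,r)],.066)[0]))
  return np.array(out)
b=cv2.GaussianBlur(im.max(2),(3,3),0).astype(float)
print("case front",front(b,117,127)); print("stored front",np.median(front(b,190,230),0))
delta(-.064,-.0046,.006,l)
E
python3 f.py t9
```

```text
case front [[0.0563 0.0404]
 [0.0564 0.0368]
 [0.0579 0.0333]
 [0.0601 0.0299]
 [0.059  0.0263]]
stored front [ 0.0527 -0.1203]
tcp [ 0.6472 -0.0876  0.0064] lane [-0.0652 -0.0045] R [-0.0012  0.9988 -0.0487  0.001  -0.0487 -0.9988 -1.     -0.0013 -0.0009] t 16.3 w 0.6028732245510263 F [ 0.8289  9.9444 -0.1136]
shift [ 0.0004 -0.0001  0.0012] turn [-0.0008 -0.0009  0.0013]
```

The force rose to about 10 N with the TCP stalled 2 mm short of its command, so the case is against the stop. I'll back straight out, lift clear and check.

Emit:
{"method": "jog_arm", "body": {"rows": [[0,0,-0.003,0,0,0,60],[0,0,-0.01,0,0,0,60],[0,0,-0.02,0,0,0,60],[0,0,-0.035,0,0,0,60],[0,0,-0.05,0,0,0,60],[0,0,-0.065,0,0,0,60],[0,0,-0.08,0,0,0,60],[-0.03,0,-0.1,0,0,0,60],[-0.07,0,-0.13,0,0,0,60],[-0.11,0,-0.17,0,0,0,60],[-0.14,0,-0.21,0,0,0,60],[-0.15,0,-0.25,0,0,0,60],[-0.15,0,-0.28,0,0,0,60],[-0.15,0,-0.28,0,0,0,60]]}}

```text
time: 17.7
tool_pos: [0.6611, 0.1975, 0.158]
tcp_rot: [1.244, 1.19, -1.239]
wrist_force: [-0.5, 0.2, -0.3]
width: 0.601
```

```bash
python3 - <<'E'
from h import *
s=monitor.read_state(); print(s["tool_pos"],s["wrist_force"],s["time"])
im=imaging.read_camera("top"); cv2.imwrite("pics/t10.png",im)
b=im.max(2).astype(int)
for u,v in ((325,140),(327,208)):
    m0=np.median(b[v-6:v+6,u-8:u+8])
    m=((abs(b-m0)<14)&(np.ptp(im,axis=2)<20)).astype(np.uint8); m=cv2.morphologyEx(m,cv2.MORPH_OPEN,np.ones((3,3)))
    c,sz,a,st=rect(m,(u,v),.066); print(m0,lane(c/1000),sz,a,st)
cv2.imwrite("pics/z10.png",cv2.resize(im[85:265,165:375],None,fx=3.6,fy=3.3,interpolation=cv2.INTER_CUBIC))
E
```

```text
[0.6611 0.1975 0.158 ] [-0.4901  0.2285 -0.2503] 17.7
110.0 [ 0.0005 -0.0002] [106.4399  86.4658] 87.25691986083984 [ 300  112   63   53 2588]
111.0 [-0.0005 -0.1196] [106.7082  89.7987] 87.21147155761719 [ 295  179   65   56 2889]
```

View pics/z10.png

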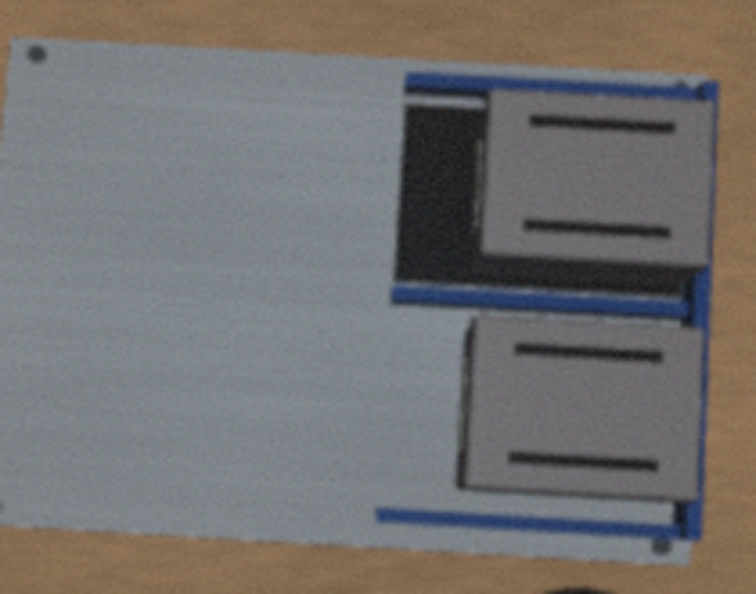

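The case is home at x ≈ +0.0005, y ≈ 0, with yaw ≈ 0, and the stored case is in its place. The arm is clear, so I'll hand in.

```bash
python3 -c "
from workcell import finish_job
print(finish_job())"
```

```text
the job is handed in; nothing more can be done
None
```

The case is home in the empty lane and the job is handed in at about 18 s; the job gives no verdict, so the result below is from my own last checks. I squared and centred the case with a two-finger push on its left side. I then pushed it from the card end into the lane until the force rose to about 10 N at the stop, and backed the arm out clear.

**Last top-camera check:**
- **Case position:** the case is at about x = +0.5 mm, y = 0 mm in the liner frame, with yaw near 0.
- **Accuracy:** the camera is good to about 2 mm.
- **Stored case:** it reads in its home place; I did not compare it with a start measurement taken the same way.
- **Rails:** no painted rail was reached in any image.
- **Arm:** it stands free with no contact force.

**What failed or disagreed:**
- **First side push missed:** at 60 % opening the fingertips sit about 22–34 mm behind the stated TCP. They slid onto the lid with about 6 N and did not visibly move the case. I backed off, lowered the arm and repeated the push.
- **Front-edge readings near the stop:** with the arm blocking the view, these were unreliable at about 56–60 mm, where home is 55 mm. I went by the contact force and the final clear view.
- **Wheel, jar and screwdriver:** I did not re-measure them; the arm made no contact with them that I know of.

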